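Copy a fence angle with a bevel gauge

ROBOT

A 6-joint arm with a two-finger parallel gripper is mounted at the origin on a cart in front of the work surface, level with it; the furniture and walls round the work are solid. World frame = base frame: x ahead of the robot, y to its left, z up, the work surface at z = 0. Lengths are in mm, angles in rad, forces in N, time in s.
With the tool pointing down it reaches from about 300 to 775 mm from the base axis. Payload 14.6 kg.
Tool frame: the origin (TCP) lies at the very end of the fingers, on their centre line; the grasp point (between the pads) lies 19 mm behind it; z points along the fingers, y is the line along which they close (so a half turn about z gives the same grasp; the last joint's range is limited). The gripper opens to 94 mm and grips with 3 to 60 N. Pads are 16 mm wide; open, the fingers measure 119 mm over their backs; the gripper's body (75 mm by 177 mm) begins 78 mm behind the grasp point.
Start: joints at [1.235, 0.3, 1.521, -0, 1.321, -0.067], TCP at [146.064, 530.24, 205.446] pointing down, gripper open.
Joint ranges: [-3.03, 3.03], [-0.79, 2.21], [0.23, 2.52], [-1.04, 4.18], [0, 3.07], [-2.55, 2.55]. Speed limits (rad/s): [2.22, 2.22, 2.57, 3.14, 3.14, 3.14].

INTERFACE

Orientations are given as [roll, pitch, yaw] about the fixed x, y, z axes, in that order (R = Rz(yaw) Ry(pitch) Rx(roll)).
In Python, from cell import manip gives the robot as it stands. The module is installed in compiled form; this text tells all that it offers.
- The arm moves only by the shell command python3 -m inch 'ROWS' [FORCE]. ROWS is JSON, a list of rows, each an object of numbers: "gripper": the opening, from 0 (shut) to 1 (fully open); "dx", "dy", "dz": the shift along the world's x, y, z in m; "wx", "wy", "wz": the turn, a rotation vector about the world's x, y, z in degrees. A call has exactly 5 rows; each row is the pose to reach, as a shift and turn from the pose commanded when the call began; what a row does not reach only later rows make up. A row lasts 1/12 s, in which the tool goes at most 41.7 mm and 7.16 degrees, less where a joint would pass 70% of its speed; a pose out of reach is approached as far as the arm can. A call with a gripper value outside its range is refused whole. The fingers move at their own pace and stop on an object; FORCE is the grip in N (left out, the last holds). Time passes only in rows, so rows that repeat a pose let the fingers close, or fill a call up. It gives the time, the measured TCP pose, the force, the opening and the grip force at its end, in the units of the state.
- manip.read_state(): the state, without advancing time (a new reading comes with each control period).
- manip.camera(name): name is "side" or "top" or "wrist"; returns the picture (420x560x3 uint8, blue, green, red); there is no depth.
- manip.camera_info(name): a dict with "camera_matrix" (3x3 intrinsics, pixels), "R" (3x3) and "t" (3): a world point X has camera coordinates R X + t; the wrist camera has in their place "tool_from_camera" (4x4, takes a point from camera to tool coordinates, whose origin is the TCP and whose axes are the flange's). Camera axes: x right, y down, z forward; pixel columns grow to the right and rows downward; lengths in mm; the calibration is good to about 2 mm. A picture is of the moment at which its call begins: read the wrist's pose just before it. camera_info takes no time and is no camera call.
- manip.sign_off(): hands the job in; it is judged then, once.
The state is a dict: "clock": time; "joints": joint angles; "qd": joint speeds; "effort": joint torques, N m; "eef_pos": TCP position; "eef_rot": TCP orientation; "wrist_force": force on the tool from outside, world axes, zero at the start; "moment": the same for the moment, N m; "finger_gap": finger opening in mm; "finger_force": force on a finger pad.
Only numpy, scipy, OpenCV 4.12 (cv2) and the standard library are available. Lean on these libraries where they do the work, as an engineer would, in place of code of your own. Each camera call takes 0.05 s, during which the arm holds its last target. There are 200 camera calls.

TASK

Copy the angle of the clamped blue fence on the sloping guide to the orange fence of the flat guide, using the bevel gauge. Push the gauge along the sloping guide's steel rail until it is home in the corner (leg flush along the rail, hinge end against the end stop, blade flush along the blue fence) and lock it there by pressing its red button fully down; then lift it over and push it home in the flat guide's corner in the same way, so that its locked blade swings the orange fence to the angle, and leave it lying there, still locked. Do not touch the orange fence with the gripper or shift the blue fence, and leave the small bottle, the white pot and the tape roll where they are.

Things in the scene. Friction and masses are not known exactly. Their poses are not given: they have to be found in the camera images.
- ref_guide: Sloping guide, fixed: aluminium plate (x -34..176, y -28..82 mm, top at z = 8) on a grey stand, sloping 30 degrees and facing the robot. Origin at the plate's underside on the fence's swing axis, where the gauge's hinge axis belongs. x along the rail away from the corner (level, world -y within 7 degrees), y up the slope from the rail into the corner, z normal to the plate.
- ref_fence_end (a point): End of the blue fence's inner face: fence frame (88, 14, 19) mm.
- set_fence_end (a point): End of the orange fence's inner face: fence frame (88, 14, 19) mm.
- set_guide: Flat guide, fixed on the bench between robot and sloping guide: same plate, frame and sizes, but level (z up). Either guide: steel rail along the robot's side, inner face at y = -14 mm, x -28..176, 10 mm thick outward, top at z = 30; end stop across the corner end of the rail, inner face at x = -14, y -24..6, top at z = 30. The leg is home against both.
- ref_fence: Blue fence, clamped (yields above 4 N m). Origin = origin of ref_guide, on its swing axis; x along the fence, turned 60 to 80 degrees about the guide's z from its x toward its y. A bar: inner face (toward the corner) at y = +14, x 46..88 mm, flush with a 28 mm wide blade hinged at the origin; set back to y = 19 at x 17..46; outer face y = 24, top z = 30, small black knob to 36.
- set_fence: Orange fence of the flat guide, same shape and frame as the blue one (origin = origin of set_guide), no knob. Starts 37 to 49 degrees from its guide's x (always narrower than the blue corner), turns about its origin's z with a light friction of 0.06 N m and stays where it is left.
- gauge: Bevel gauge, loose, about 0.25 kg. Origin on the hinge axis, at the underside; x along the leg away from the hinge, z out of the top. Leg of dark wood: 28 mm wide, 12 mm high, round hinge end (radius 14) to x = 105. Pale fin for gripping on it: x 44..88, y -6..6, z 11..63 mm. Starts on the sloping plate, leg along the rail, 70 to 95 mm from home (x of ref_guide).
- gauge_grip (a point): Point in the middle of the fin: gauge frame (66, 0, 47) mm, axes of the gauge. Close the fingers along its y, tool along its -z.
- gauge_blade: Steel blade, hinged at the gauge's origin (same origin); x along it, 94 to 101 degrees about z from the leg's x at the start (wider than the blue corner: pushing the gauge home closes it). 28 mm wide, round hinge end to x = 90, z 12..20 mm. Hinge friction 0.035 N m unlocked (less than the orange fence's), about 0.4 N m locked.
- lock_top (a point): Centre of the top of the red lock button, 26 mm wide, on the hinge axis, 48 mm above the gauge's underside when up, 43 mm when down. Pressed along the gauge's -z with about 17 to 20 N it goes down and stays.
- gauge_lock (a joint): Travel of the red lock button (m): 0 up (blade free), 0.005 fully down (blade locked); above 0.004 counts as locked.
- oil_bottle: Small brown bottle with black cap, 26 mm wide, 62 mm high; bystander. Origin under its centre.
- white_pot: White plastic pot, 44 mm wide, 60 mm high; bystander. Origin under its centre.
- tape: Roll of tan tape lying flat, 96 mm wide, 25 mm high; bystander. Origin under its centre.

How it is judged:
By the outcome, as a careful person would: the job done as asked, in the order asked, and still so for the second after the job is handed in, with the robot touching nothing.
It also fails if it takes over 51 s, if anything falls off the work surface, if the arm or the gripper's body presses on something with over 40 N, if the wrist force passes 120 N, or if a joint passes its speed limit or range.

## Working session

There is one attempt and no reset: what is moved stays moved. The work goes in short steps, Python scripts to look and compute and a shell command to move; the robot and the scene stay as the last step left them, time stands still between calls to the robot, and variables do not carry over. Pictures are saved under pics/ and viewed, at most 10 in all, crops included, and the job is handed in when it is done.

```bash
mkdir -p pics
python3 - <<'E'
from cell import manip
import cv2,numpy as np
s=manip.read_state();print({k:np.round(v,3).tolist() for k,v in s.items()})
for n in("side","top"):
    cv2.imwrite(f"pics/{n}0.png",manip.camera(n))
    i=manip.camera_info(n);R=np.array(i["R"]);t=np.array(i["t"]);print(n,np.round(i["camera_matrix"],1).tolist(),(-R.T@t).round(),R.round(3).tolist())
print(manip.camera_info("wrist"))
E
```

```text
{'clock': 0.0, 'joints': [1.235, 0.3, 1.522, -0.0, 1.321, -0.067], 'qd': [0.0, -0.0, -0.001, 0.002, -0.001, 0.002], 'effort': [0.001, -53.179, -35.276, 0.071, 0.024, -0.0], 'eef_pos': [145.991, 530.006, 204.894], 'eef_rot': [-3.14, -0.0, 2.873], 'wrist_force': [0.225, -0.221, 1.017], 'moment': [-0.008, 0.002, -0.004], 'finger_force': 0.0, 'finger_gap': 93.903}
side [[500.7, 0.0, 281.5], [0.0, 500.7, 215.6], [0.0, 0.0, 1.0]] [461. 549. 779.] [[-0.998, -0.06, -0.007], [-0.034, 0.655, -0.755], [0.051, -0.754, -0.655]]
top [[541.5, 0.0, 278.3], [0.0, 541.5, 204.8], [0.0, 0.0, 1.0]] [ 284. -273. 1279.] [[-0.023, -1.0, 0.003], [-0.986, 0.022, -0.166], [0.166, -0.006, -0.986]]
{'camera_matrix': array([[369.52068867,   0.        , 274.67677525],
       [  0.        , 369.52068867, 210.21905647],
       [  0.        ,   0.        ,   1.        ]]), 'tool_from_camera': array([[ 8.13307253e-04, -9.66779950e-01, -2.55608815e-01,
         7.33344600e+01],
       [ 9.99999663e-01,  8.15340387e-04,  9.80100794e-05,
         5.07990793e-01],
       [ 1.13654011e-04, -2.55608809e-01,  9.66780287e-01,
        -1.79436399e+02],
       [ 0.00000000e+00,  0.00000000e+00,  0.00000000e+00,
         1.00000000e+00]])}
```

View pics/side0.png

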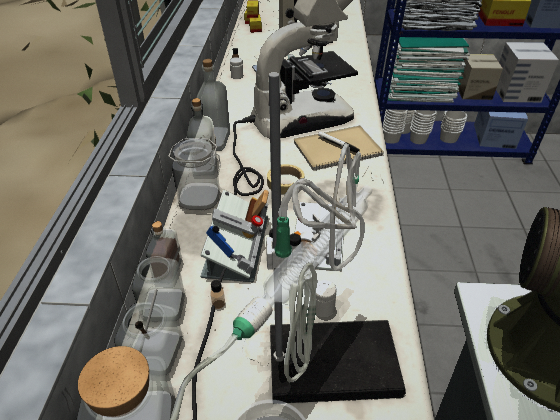

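View pics/top0.png

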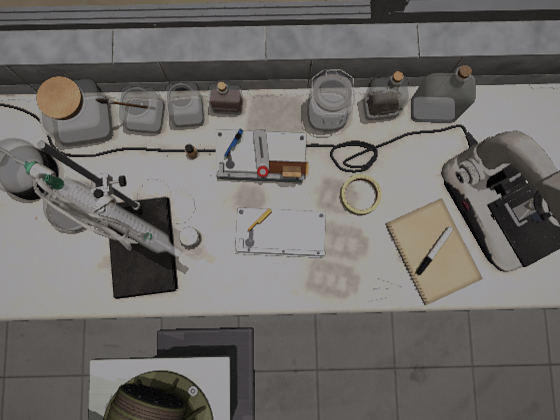

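The side view shows the sloping guide (blue fence near (218,240), red button (258,220)) behind retort-stand clutter. The top view shows the sloping guide at (262,155) with the gauge button at (263,172), the flat guide at (280,231), the bottle (190,152), the pot (190,237) and the tape (361,195).

```bash
cat > h.py <<'E'
from cell import manip
import cv2,numpy as np
from scipy.spatial.transform import Rotation as Ro
def cam(n,s=None):
    i=manip.camera_info(n);K=np.array(i["camera_matrix"])
    if n!="wrist": return K,np.array(i["R"]),np.array(i["t"])
    T=np.eye(4);T[:3,:3]=Ro.from_euler("xyz",s["eef_rot"]).as_matrix();T[:3,3]=s["eef_pos"]
    W=np.linalg.inv(T@np.array(i["tool_from_camera"]));return K,W[:3,:3],W[:3,3]
def proj(c,X):
    K,R,t=c;p=(np.atleast_2d(X)@R.T+t)@K.T;return p[:,:2]/p[:,2:]
def cast(c,uv,p0,n=(0,0,1)):
    "rays through pixels onto plane through p0 with normal n"
    K,R,t=c;uv=np.atleast_2d(uv);C=-R.T@t
    d=np.c_[uv,np.ones(len(uv))]@np.linalg.inv(K).T@R;n=np.array(n,float)
    return C+d*(((np.array(p0)-C)@n)/(d@n))[:,None]
def blobs(im,lo,hi,amin=15):
    m=cv2.inRange(cv2.cvtColor(im,cv2.COLOR_BGR2HSV),lo,hi)
    cs,_=cv2.findContours(m,0,cv2.CHAIN_APPROX_NONE)
    return sorted([c for c in cs if cv2.contourArea(c)>=amin],key=cv2.contourArea)[::-1]
def ctr(c):
    m=cv2.moments(c);return np.array([m["m10"],m["m01"]])/m["m00"]
E
python3 - <<'E'
from h import *
im=cv2.imread("pics/top0.png");c=cam("top")
print("proj tcp",proj(c,[[146,530,205],[0,0,0]]))
P=lambda uv,z:cast(c,uv,[0,0,z]).round()
print("flat plate corners",P([[236,207],[326,208],[325,257],[235,254]],8).tolist())
print("slope plate low corners",P([[217,180],[305,182]],20).tolist(),"hi",P([[218,131],[305,133]],70).tolist())
print("red",P([263,172],75),"bottle",P([190,152],62),"pot",P([190,237],60),"tape",P([361,195],12))
cv2.imwrite("pics/crop0.png",cv2.resize(im[110:270,180:340],None,fx=3.7,fy=3.7,interpolation=cv2.INTER_CUBIC))
E
```

```text
proj tcp [[-143.01248049  379.27480974]
 [ 158.00412314  427.36115534]]
flat plate corners [[495.0, -180.0, 8.0], [487.0, -394.0, 8.0], [371.0, -387.0, 8.0], [383.0, -177.0, 8.0]]
slope plate low corners [[559.0, -137.0, 20.0], [549.0, -345.0, 20.0]] hi [[664.0, -145.0, 70.0], [654.0, -346.0, 70.0]]
red [[ 563. -247.   75.]] bottle [[617. -79.  62.]] pot [[420. -79.  60.]] tape [[ 516. -478.   12.]]
```

View pics/crop0.png

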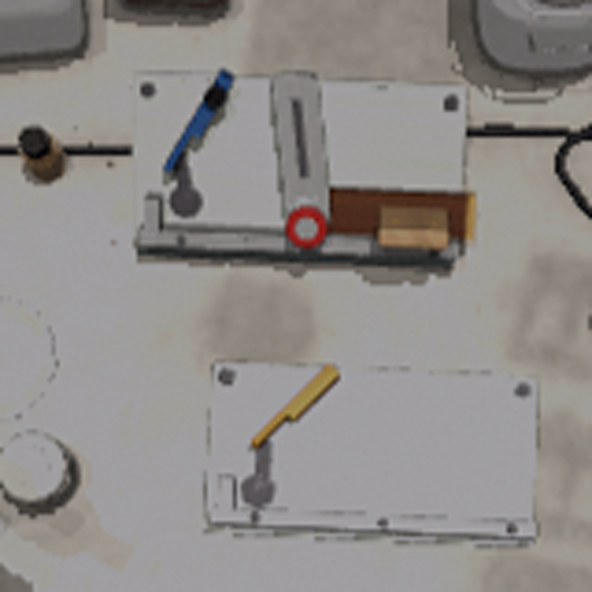

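The crop shows blue fence from (168,172) to (230,72), the button at (306,228), the pale fin at (413,227), the flat guide's stop at (227,490) and the orange fence from (255,443) to (335,370). Next I work out where the retort stand is, since it lies on the arm's way.

Run:
```python
from h import *
a=cam("side");b=cam("top")
print("base side",cast(a,[[272,400],[405,397],[385,322],[275,322],[278,355]],[0,0,10]).round().tolist())
print("base top",cast(b,[[113,298],[176,290],[174,198],[110,203]],[0,0,10]).round().tolist())
B=cast(a,[278,355],[0,0,10])[0]
for z in range(10,900,100): print(z,proj(a,[B[0],B[1],z]).round(),proj(b,[B[0],B[1],z]).round())
# cable extremes: loop in side (355,150), as if at y of stand
for uv in [[355,150],[365,235],[300,380]]: print(uv,cast(a,uv,B,[0,1,0]).round())
```

```text
base side [[508.0, 128.0, 10.0], [289.0, 111.0, 10.0], [308.0, -40.0, 10.0], [514.0, -29.0, 10.0], [504.0, 42.0, 10.0]]
base top [[288.0, 105.0, 10.0], [303.0, -40.0, 10.0], [519.0, -33.0, 10.0], [511.0, 119.0, 10.0]]
10 [[278. 355.]] [[142. 205.]]
110 [[277. 320.]] [[131. 198.]]
210 [[276. 279.]] [[118. 189.]]
310 [[275. 231.]] [[102. 178.]]
410 [[274. 172.]] [[ 82. 165.]]
510 [[273.  99.]] [[ 58. 149.]]
610 [[271.   7.]] [[ 27. 128.]]
710 [[ 268. -113.]] [[-14. 100.]]
810 [[ 265. -276.]] [[-72.  61.]]
[355, 150] [[406.  42. 445.]]
[365, 235] [[381.  42. 308.]]
[300, 380] [[463.  42. -68.]]
```

Run:
```python
from h import *
im=cv2.imread("pics/top0.png");cv2.imwrite("pics/crop1.png",cv2.resize(im[120:320,0:220],None,fx=3,fy=3,interpolation=cv2.INTER_CUBIC))
```

```text
(no output)
```

View pics/crop1.png

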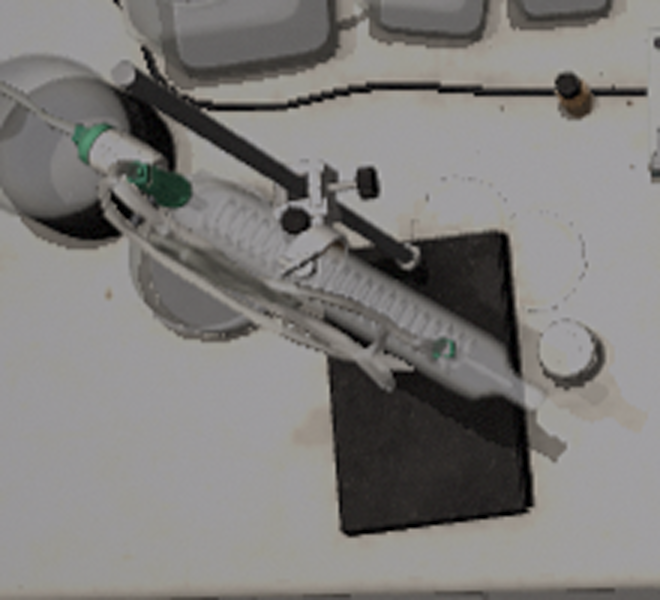

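The rod stands at about (504,42) and is 540 mm tall, with the condenser at roughly x 370–510, so I'll pass in front of it at x ≈ 290 with the fingers closing along y.

```bash
python3 -m inch '[{"dx":0.025,"dy":-0.03,"dz":0.01,"wz":5,"gripper":1},{"dx":0.05,"dy":-0.06,"dz":0.02,"wz":10},{"dx":0.075,"dy":-0.09,"dz":0.03,"wz":15},{"dx":0.1,"dy":-0.12,"dz":0.04,"wz":15},{"dx":0.12,"dy":-0.155,"dz":0.045,"wz":15}]' 20
python3 -m inch '[{"dx":0.01,"dy":-0.04},{"dx":0.02,"dy":-0.08},{"dx":0.022,"dy":-0.12},{"dx":0.022,"dy":-0.16},{"dx":0.022,"dy":-0.2}]'
```

```text
validation failed for argument at $[0]...
validation failed for argument at $[0]...
```

```bash
python3 -m inch '[{"gripper":1,"dx":0.025,"dy":-0.03,"dz":0.01,"wx":0,"wy":0,"wz":5},{"gripper":1,"dx":0.05,"dy":-0.06,"dz":0.02,"wx":0,"wy":0,"wz":10},{"gripper":1,"dx":0.075,"dy":-0.09,"dz":0.03,"wx":0,"wy":0,"wz":15},{"gripper":1,"dx":0.1,"dy":-0.12,"dz":0.04,"wx":0,"wy":0,"wz":15},{"gripper":1,"dx":0.12,"dy":-0.155,"dz":0.045,"wx":0,"wy":0,"wz":15}]' 20
```

```text
clock: 0.52
eef_pos: [267.2, 374.1, 251.2]
eef_rot: [3.141, 0.001, 3.135]
wrist_force: [0.7, -0.2, 1.1]
finger_gap: 93.9
finger_force: 0.0
```

```bash
python3 -m inch '[{"gripper":1,"dx":0.01,"dy":-0.04,"dz":0,"wx":0,"wy":0,"wz":0},{"gripper":1,"dx":0.02,"dy":-0.08,"dz":0,"wx":0,"wy":0,"wz":0},{"gripper":1,"dx":0.025,"dy":-0.12,"dz":0,"wx":0,"wy":0,"wz":0},{"gripper":1,"dx":0.025,"dy":-0.16,"dz":0,"wx":0,"wy":0,"wz":0},{"gripper":1,"dx":0.025,"dy":-0.2,"dz":0,"wx":0,"wy":0,"wz":0}]'
python3 -m inch '[{"gripper":1,"dx":0,"dy":-0.04,"dz":0,"wx":0,"wy":0,"wz":0},{"gripper":1,"dx":0,"dy":-0.08,"dz":0,"wx":0,"wy":0,"wz":0},{"gripper":1,"dx":0,"dy":-0.12,"dz":0,"wx":0,"wy":0,"wz":0},{"gripper":1,"dx":0,"dy":-0.16,"dz":0,"wx":0,"wy":0,"wz":0},{"gripper":1,"dx":0,"dy":-0.2,"dz":0,"wx":0,"wy":0,"wz":0}]'
```

```text
clock: 0.93
eef_pos: [290.5, 173.5, 250.1]
eef_rot: [-3.141, -0.0, 3.135]
wrist_force: [1.7, 0.1, 0.5]
finger_gap: 93.9
finger_force: 0.0
clock: 1.35
eef_pos: [290.6, -21.0, 250.6]
eef_rot: [-3.141, 0.001, 3.135]
wrist_force: [1.3, -0.2, -0.6]
finger_gap: 93.9
finger_force: 0.0
```

```bash
python3 -m inch '[{"gripper":1,"dx":0,"dy":-0.04,"dz":0.01,"wx":0,"wy":0,"wz":0},{"gripper":1,"dx":0,"dy":-0.08,"dz":0.02,"wx":0,"wy":0,"wz":-7},{"gripper":1,"dx":0,"dy":-0.12,"dz":0.03,"wx":0,"wy":0,"wz":-14},{"gripper":1,"dx":0,"dy":-0.16,"dz":0.04,"wx":0,"wy":0,"wz":-21},{"gripper":1,"dx":0.01,"dy":-0.2,"dz":0.05,"wx":0,"wy":0,"wz":-28}]'
python3 -m inch '[{"gripper":1,"dx":0.015,"dy":-0.01,"dz":0.01,"wx":0,"wy":0,"wz":-7},{"gripper":1,"dx":0.03,"dy":-0.02,"dz":0.02,"wx":0,"wy":0,"wz":-14},{"gripper":1,"dx":0.045,"dy":-0.03,"dz":0.02,"wx":0,"wy":0,"wz":-21},{"gripper":1,"dx":0.06,"dy":-0.03,"dz":0.02,"wx":0,"wy":0,"wz":-28},{"gripper":1,"dx":0.075,"dy":-0.03,"dz":0.02,"wx":0,"wy":0,"wz":-35}]'
python3 -m inch '[{"gripper":1,"dx":0.015,"dy":-0.01,"dz":0,"wx":0,"wy":0,"wz":-7},{"gripper":1,"dx":0.03,"dy":-0.02,"dz":0,"wx":0,"wy":0,"wz":-14},{"gripper":1,"dx":0.045,"dy":-0.03,"dz":0,"wx":0,"wy":0,"wz":-21},{"gripper":1,"dx":0.06,"dy":-0.03,"dz":0,"wx":0,"wy":0,"wz":-26},{"gripper":1,"dx":0.075,"dy":-0.03,"dz":0,"wx":0,"wy":0,"wz":-26}]'
```

```text
clock: 1.77
eef_pos: [299.8, -220.9, 301.0]
eef_rot: [-3.141, 0.001, 2.638]
wrist_force: [1.3, 1.3, 1.2]
finger_gap: 94.0
finger_force: 0.0
clock: 2.18
eef_pos: [376.7, -249.1, 319.8]
eef_rot: [-3.141, -0.001, 2.028]
wrist_force: [0.1, -0.3, -0.5]
finger_gap: 94.1
finger_force: 0.0
clock: 2.6
eef_pos: [451.8, -279.0, 319.7]
eef_rot: [-3.141, -0.001, 1.575]
wrist_force: [-1.4, -0.6, -0.6]
finger_gap: 94.2
finger_force: 0.0
```

Run:
```python
from h import *
import json
s=manip.read_state();im=manip.camera("wrist");cv2.imwrite("pics/w1.png",im)
json.dump({k:np.array(v).tolist() for k,v in s.items()},open("s1.json","w"))
```

```text
(no output)
```

View pics/w1.png

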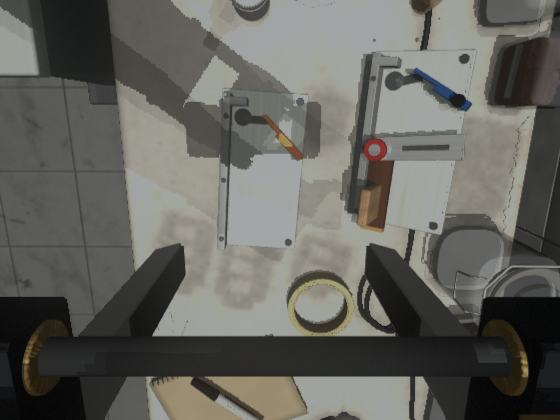

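The wrist view shows the flat guide with its hinge disc at (243,117) and the sloping guide with its disc at (394,81), button at (375,150) and fin at about (370,205). I triangulate these against the top view.

```bash
cat > tri.py <<'E'
from h import *
import json
def tri(ca,ua,cb,ub):
    P=lambda c:c[0]@np.c_[c[1],c[2]]
    X=cv2.triangulatePoints(P(ca),P(cb),np.array(ua,float).reshape(2,1),np.array(ub,float).reshape(2,1)).ravel();X=X[:3]/X[3]
    return X,np.abs(proj(ca,X)-ua).max()+np.abs(proj(cb,X)-ub).max()
E
python3 - <<'E'
from tri import *
s=json.load(open("s1.json"));w=cam("wrist",s);t=cam("top")
wi=cv2.imread("pics/w1.png");ti=cv2.imread("pics/top0.png")
red=lambda im:ctr(max(blobs(im,(0,150,80),(8,255,255),8)+blobs(im,(172,150,80),(180,255,255),8),key=cv2.contourArea))
cr=lambda p:np.array(p)/3.7+[180,110]
rt,rw=red(ti),red(wi);print("red px",rt,rw)
for n,a,b in [("button",rt,rw),("refdisc",cr([186,200]),[394,81]),("screwTL",cr([148,90]),[464,59]),("screwTR",cr([451,103]),[433,226]),
 ("setdisc",cr([258,490]),[243,117]),("set screwTL",cr([226,376]),[300,101]),("set screwTR",cr([523,390]),[288,242]),("set rail scr",cr([512,527]),[219,238]),("set rail scr0",cr([255,517]),[224,118])]:
    X,e=tri(t,a,w,b);print(n,X.round(1),"err",e.round(1))
print("set at z8:",cast(w,[[300,101],[288,242],[243,117]],[0,0,9]).round(1).tolist(), "rail z30",cast(w,[[224,118],[219,238]],[0,0,30]).round(1).tolist())
E
```

```text
red px [262.26326964 171.1507431 ] [374.75714955 149.36474449]
button [ 567.  -245.4   68.1] err 1.1
refdisc [ 589.8 -170.    48.2] err 1.6
screwTL [ 651.8 -150.1   81.6] err 1.3
screwTR [ 644.2 -338.2   68.4] err 1.7
setdisc [ 410.5 -210.8   -3.4] err 0.4
set screwTL [ 485.9 -190.5  -10.2] err 0.9
set screwTR [ 4.713e+02 -3.832e+02 -3.000e-01] err 0.6
set rail scr [ 379.8 -369.8   28.1] err 1.8
set rail scr0 [ 390.1 -210.9   34. ] err 0.4
set at z8: [[484.2, -190.2, 9.0], [471.6, -380.1, 9.0], [411.4, -210.3, 9.0]] rail z30 [[389.7, -211.3, 30.0], [378.3, -367.4, 30.0]]
```

```bash
python3 -m inch '[{"gripper":1,"dx":0.015,"dy":0,"dz":-0.03,"wx":-0.1,"wy":-6,"wz":-0.5},{"gripper":1,"dx":0.03,"dy":0,"dz":-0.06,"wx":-0.2,"wy":-12,"wz":-1},{"gripper":1,"dx":0.045,"dy":0,"dz":-0.09,"wx":-0.3,"wy":-18,"wz":-1.5},{"gripper":1,"dx":0.06,"dy":0,"dz":-0.12,"wx":-0.4,"wy":-24,"wz":-2},{"gripper":1,"dx":0.074,"dy":0,"dz":-0.155,"wx":-0.55,"wy":-30,"wz":-2.5}]'
python3 - <<'E'
from h import *
import json
s=manip.read_state();im=manip.camera("wrist");cv2.imwrite("pics/w2.png",im)
json.dump({k:np.array(v).tolist() for k,v in s.items()},open("s2.json","w"))
E
```

```text
clock: 3.07
eef_pos: [525.2, -279.4, 165.5]
eef_rot: [2.612, 0.007, 1.533]
wrist_force: [2.6, 0.4, -1.1]
finger_gap: 94.1
finger_force: 0.0
```

View pics/w2.png

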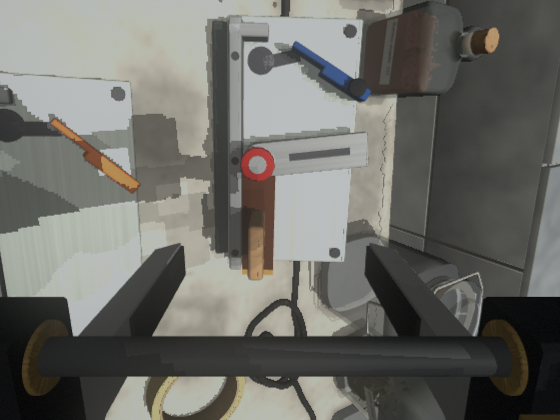

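The near view shows the gauge hinge at (258,163), the fin around (257,245), the hinge disc at (261,60), and plate far corners at (361,18) and (345,262). I fit the guide frame to those points.

```bash
cat > fit.py <<'E'
from tri import *
from scipy.optimize import least_squares
s1=json.load(open("s1.json"));s2=json.load(open("s2.json"));w1=cam("wrist",s1);w2=cam("wrist",s2)
red=lambda im:ctr(max(blobs(im,(0,150,80),(8,255,255),8)+blobs(im,(172,150,80),(180,255,255),8),key=cv2.contourArea))
b1,b2=red(cv2.imread("pics/w1.png")),red(cv2.imread("pics/w2.png"))
def frame(p,tilt=30):
    c,s_=np.cos(p[3]),np.sin(p[3]);a=np.radians(tilt)
    x=np.array([c,s_,0]);h=np.array([-s_,c,0]);y=h*np.cos(a)+np.array([0,0,np.sin(a)])
    return np.c_[x,y,np.cross(x,y)]
G=lambda p,q,tilt=30:np.array(p[:3])+np.atleast_2d(q)@frame(p,tilt).T
E
python3 - <<'E'
from fit import *
def res(p):
    pts=[[-34,82,8],[176,82,8],[0,0,10],[p[4],0,56]]
    X=G(p,pts);r2=proj(w2,X)-[[361,18],[345,262],[261,60],b2]
    r1=proj(w1,X)-[[476,50],[441,233],[394,81],b1]
    return np.r_[r2.ravel(),r1.ravel()]
r=least_squares(res,[594,-170,45,-1.61,76]);p=r.x
print("ref origin",p[:3].round(1),"yaw",np.degrees(p[3]).round(2),"d",p[4].round(1),"rms",np.sqrt((r.fun**2).mean()).round(2));print(r.fun.reshape(-1,2).round(1).tolist())
g=lambda z:G(p,[p[4]+66,0,8+z])[0].round(1)
print("TCP at grasp",g(28),"pre",g(100),"button",G(p,[p[4],0,56]).round(1),"z axis",frame(p)[:,2].round(3))
R=Ro.from_matrix(np.c_[-frame(p)[:,0],frame(p)[:,1],-frame(p)[:,2]]);c=Ro.from_euler("xyz",s2["eef_rot"])
print("turn",(R*c.inv()).as_rotvec(degrees=True).round(2),"tri button",tri(w1,b1,w2,b2))
# set guide, level
def rs(q):
    P=[q[0],q[1],0,q[2]];X=G(P,[[-34,82,8],[176,82,8],[0,0,10]],0);return (proj(w1,X)-[[310,92],[297,248],[243,117]]).ravel()
q=least_squares(rs,[411,-210,-1.64]);print("set",q.x[:2].round(1),np.degrees(q.x[2]).round(2),q.fun.round(1))
np.save("p.npy",p);np.save("q.npy",q.x)
E
```

```text
ref origin [ 599.1 -167.3   23.5] yaw -93.32 d 79.3 rms 0.78
[[1.1, 0.5], [-0.8, -1.2], [-0.9, 0.7], [-0.2, -0.2], [0.4, -1.2], [0.6, 1.6], [-0.3, -0.2], [-0.2, 0.3]]
TCP at grasp [ 572.7 -311.3   54.6] pre [ 536.8 -309.2  117. ] button [[ 566.6 -244.8   72. ]] z axis [-0.499  0.029  0.866]
turn [ 0.41  0.31 -1.16] tri button (array([ 566.62734028, -244.70512399,   72.36381287]), np.float64(0.5323190343845852))
set [ 412.1 -209.1] -93.02 [-0.7  0.5  0.2  0.2  0.5 -0.7]
```

```bash
python3 -m inch '[{"gripper":0.5,"dx":0.006,"dy":-0.015,"dz":-0.024,"wx":0.4,"wy":0.3,"wz":-1.2},{"gripper":0.5,"dx":0.0116,"dy":-0.0298,"dz":-0.0485,"wx":0.4,"wy":0.3,"wz":-1.2},{"gripper":0.5,"dx":0.023,"dy":-0.03,"dz":-0.069,"wx":0.4,"wy":0.3,"wz":-1.2},{"gripper":0.5,"dx":0.035,"dy":-0.031,"dz":-0.089,"wx":0.4,"wy":0.3,"wz":-1.2},{"gripper":0.5,"dx":0.0465,"dy":-0.0318,"dz":-0.109,"wx":0.4,"wy":0.3,"wz":-1.2}]' 15
python3 -m inch '[{"gripper":0.3,"dx":0,"dy":0,"dz":0,"wx":0,"wy":0,"wz":0},{"gripper":0,"dx":0,"dy":0,"dz":0,"wx":0,"wy":0,"wz":0},{"gripper":0,"dx":0,"dy":0,"dz":0,"wx":0,"wy":0,"wz":0},{"gripper":0,"dx":0,"dy":0,"dz":0,"wx":0,"wy":0,"wz":0},{"gripper":0,"dx":0,"dy":0,"dz":0,"wx":0,"wy":0,"wz":0}]' 15
```

```text
clock: 3.53
eef_pos: [572.0, -310.5, 56.1]
eef_rot: [2.626, -0.004, 1.517]
wrist_force: [0.2, -0.4, -0.1]
finger_gap: 64.1
finger_force: 0.0
clock: 3.95
eef_pos: [571.7, -310.8, 57.9]
eef_rot: [2.622, -0.003, 1.515]
wrist_force: [-0.0, -0.1, 1.0]
finger_gap: 30.8
finger_force: 0.0
```

```bash
python3 -m inch '[{"gripper":0,"dx":0,"dy":0,"dz":0,"wx":0,"wy":0,"wz":0},{"gripper":0,"dx":0,"dy":0,"dz":0,"wx":0,"wy":0,"wz":0},{"gripper":0,"dx":0,"dy":0,"dz":0,"wx":0,"wy":0,"wz":0},{"gripper":0,"dx":0,"dy":0,"dz":0,"wx":0,"wy":0,"wz":0},{"gripper":0,"dx":0,"dy":0,"dz":0,"wx":0,"wy":0,"wz":0}]' 15
```

```text
clock: 4.37
eef_pos: [571.5, -310.6, 56.5]
eef_rot: [2.623, -0.003, 1.515]
wrist_force: [-6.2, 0.8, 4.6]
finger_gap: 11.9
finger_force: 15.0
```

```bash
python3 -m inch '[{"gripper":0,"dx":0.0008,"dy":0.014,"dz":0,"wx":0,"wy":0,"wz":0},{"gripper":0,"dx":0.0016,"dy":0.028,"dz":0,"wx":0,"wy":0,"wz":0},{"gripper":0,"dx":0.0024,"dy":0.042,"dz":0,"wx":0,"wy":0,"wz":0},{"gripper":0,"dx":0.0032,"dy":0.056,"dz":0,"wx":0,"wy":0,"wz":0},{"gripper":0,"dx":0.004,"dy":0.068,"dz":0,"wx":0,"wy":0,"wz":0}]' 15
python3 -m inch '[{"gripper":0,"dx":0.0001,"dy":0.002,"dz":0,"wx":0,"wy":0,"wz":0},{"gripper":0,"dx":0.0002,"dy":0.004,"dz":0,"wx":0,"wy":0,"wz":0},{"gripper":0,"dx":0.0003,"dy":0.006,"dz":0,"wx":0,"wy":0,"wz":0},{"gripper":0,"dx":0.0004,"dy":0.007,"dz":0,"wx":0,"wy":0,"wz":0},{"gripper":0,"dx":0.0005,"dy":0.008,"dz":0,"wx":0,"wy":0,"wz":0}]' 15
```

```text
clock: 4.78
eef_pos: [575.6, -242.2, 56.4]
eef_rot: [2.623, -0.003, 1.514]
wrist_force: [-3.6, -4.3, 1.2]
finger_gap: 11.7
finger_force: 15.0
clock: 5.2
eef_pos: [576.2, -235.3, 56.5]
eef_rot: [2.623, -0.003, 1.514]
wrist_force: [-4.8, -4.4, 2.0]
finger_gap: 11.9
finger_force: 15.0
```

```bash
python3 -m inch '[{"gripper":0,"dx":0,"dy":0.001,"dz":0,"wx":0,"wy":0,"wz":0},{"gripper":0,"dx":0.0001,"dy":0.002,"dz":0,"wx":0,"wy":0,"wz":0},{"gripper":0,"dx":0.0001,"dy":0.003,"dz":0,"wx":0,"wy":0,"wz":0},{"gripper":0,"dx":0.0001,"dy":0.003,"dz":0,"wx":0,"wy":0,"wz":0},{"gripper":0,"dx":0.0001,"dy":0.003,"dz":0,"wx":0,"wy":0,"wz":0}]' 15
python3 -m inch '[{"gripper":0,"dx":0,"dy":0.0005,"dz":0,"wx":0,"wy":0,"wz":0},{"gripper":0,"dx":0.0001,"dy":0.001,"dz":0,"wx":0,"wy":0,"wz":0},{"gripper":0,"dx":0.0001,"dy":0.0015,"dz":0,"wx":0,"wy":0,"wz":0},{"gripper":0,"dx":0.0001,"dy":0.002,"dz":0,"wx":0,"wy":0,"wz":0},{"gripper":0,"dx":0.0001,"dy":0.002,"dz":0,"wx":0,"wy":0,"wz":0}]' 15
```

```text
clock: 5.62
eef_pos: [576.3, -232.1, 56.4]
eef_rot: [2.623, -0.003, 1.514]
wrist_force: [-2.5, -3.7, 3.1]
finger_gap: 12.0
finger_force: 15.0
clock: 6.03
eef_pos: [576.5, -230.8, 56.6]
eef_rot: [2.622, -0.002, 1.514]
wrist_force: [-4.0, -9.4, 2.9]
finger_gap: 12.0
finger_force: 15.0
```

```bash
python3 -m inch '[{"gripper":0,"dx":0,"dy":0.0005,"dz":0,"wx":0,"wy":0,"wz":0},{"gripper":0,"dx":0,"dy":0.001,"dz":0,"wx":0,"wy":0,"wz":0},{"gripper":0,"dx":0,"dy":0.0015,"dz":0,"wx":0,"wy":0,"wz":0},{"gripper":0,"dx":0,"dy":0.002,"dz":0,"wx":0,"wy":0,"wz":0},{"gripper":0,"dx":0,"dy":0.002,"dz":0,"wx":0,"wy":0,"wz":0}]' 15
python3 - <<'E'
from h import *
import json
s=manip.read_state();im=manip.camera("wrist")
json.dump({k:np.array(v).tolist() for k,v in s.items()},open("s3.json","w"));cv2.imwrite("pics/w3.png",im)
cv2.imwrite("pics/w3c.png",cv2.resize(im[0:250,180:430],None,fx=2.3,fy=2.3,interpolation=cv2.INTER_CUBIC))
E
```

```text
clock: 6.45
eef_pos: [576.6, -230.4, 57.1]
eef_rot: [2.621, 0.001, 1.512]
wrist_force: [-7.0, -20.2, 3.4]
finger_gap: 11.7
finger_force: 15.0
```

View pics/w3c.png

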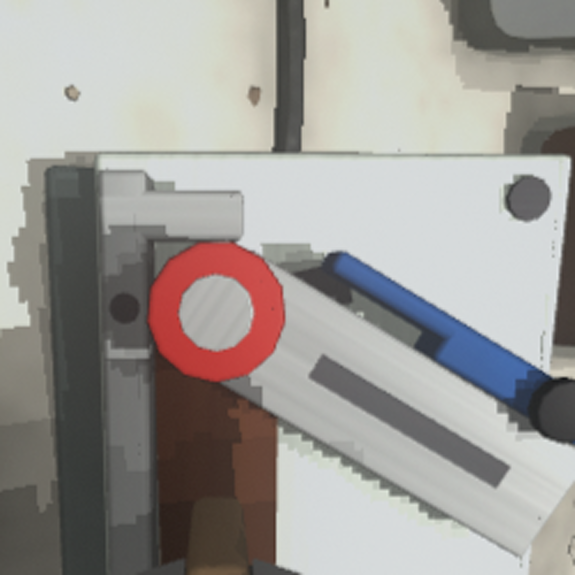

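The crop shows the blade's upper edge flush along the blue bar, and the hinge end against the stop (about (190,240)). I press toward the rail to check leg contact.

```bash
python3 -m inch '[{"gripper":0,"dx":-0.0004,"dy":-0.0005,"dz":-0.0003,"wx":0,"wy":0,"wz":0},{"gripper":0,"dx":-0.0009,"dy":-0.001,"dz":-0.0005,"wx":0,"wy":0,"wz":0},{"gripper":0,"dx":-0.0013,"dy":-0.001,"dz":-0.0008,"wx":0,"wy":0,"wz":0},{"gripper":0,"dx":-0.0017,"dy":-0.001,"dz":-0.001,"wx":0,"wy":0,"wz":0},{"gripper":0,"dx":-0.0017,"dy":-0.001,"dz":-0.001,"wx":0,"wy":0,"wz":0}]' 15
python3 - <<'E'
from fit import *
s=manip.read_state();F=frame(np.load("p.npy"));print("guide-frame force",(F.T@s["wrist_force"]).round(1),"moment",(F.T@s["moment"]).round(2),"tcp",((np.array(s["eef_pos"])-np.load("p.npy")[:3])@F).round(1))
R=Ro.from_euler("xyz",s["eef_rot"]).as_matrix();print(np.degrees(np.arctan2(-(F.T@R)[1,0],-(F.T@R)[0,0])).round(2))
E
```

```text
clock: 6.92
eef_pos: [575.5, -230.5, 56.4]
eef_rot: [2.62, -0.001, 1.512]
wrist_force: [0.1, -11.7, 2.0]
finger_gap: 11.9
finger_force: 15.0
guide-frame force [11.6  1.6  1.3] moment [ 0.23 -2.25 -0.15] tcp [64.5 -0.7 38.5]
-0.05
```

```bash
python3 -m inch '[{"gripper":0,"dx":-0.0004,"dy":0,"dz":-0.0003,"wx":0,"wy":0,"wz":0},{"gripper":0,"dx":-0.0009,"dy":0,"dz":-0.0005,"wx":0,"wy":0,"wz":0},{"gripper":0,"dx":-0.0013,"dy":0,"dz":-0.0008,"wx":0,"wy":0,"wz":0},{"gripper":0,"dx":-0.0013,"dy":0,"dz":-0.0008,"wx":0,"wy":0,"wz":0},{"gripper":0,"dx":-0.0013,"dy":0,"dz":-0.0008,"wx":0,"wy":0,"wz":0}]' 15
python3 - <<'E'
from fit import *
s=manip.read_state();F=frame(np.load("p.npy"));print("guide-frame force",(F.T@s["wrist_force"]).round(1),"moment",(F.T@s["moment"]).round(2),"tcp",((np.array(s["eef_pos"])-np.load("p.npy")[:3])@F).round(1))
E
```

```text
clock: 7.33
eef_pos: [575.3, -230.5, 56.4]
eef_rot: [2.618, -0.0, 1.512]
wrist_force: [10.0, -9.8, 1.5]
finger_gap: 12.2
finger_force: 15.0
guide-frame force [ 9.2  9.8 -4. ] moment [ 1.75 -1.83 -0.12] tcp [64.5 -0.9 38.6]
```

```bash
python3 -m inch '[{"gripper":0.4,"dx":0,"dy":0,"dz":0,"wx":0,"wy":0,"wz":0},{"gripper":0.4,"dx":0,"dy":0,"dz":0,"wx":0,"wy":0,"wz":0},{"gripper":0.4,"dx":0,"dy":0,"dz":0,"wx":0,"wy":0,"wz":0},{"gripper":0.4,"dx":-0.010,"dy":0.0006,"dz":0.0173,"wx":0,"wy":0,"wz":0},{"gripper":0.4,"dx":-0.024,"dy":0.0014,"dz":0.0416,"wx":0,"wy":0,"wz":0}]' 15
python3 -m inch '[{"gripper":0,"dx":0.0008,"dy":0.015,"dz":0,"wx":0,"wy":0,"wz":0},{"gripper":0,"dx":0.0016,"dy":0.03,"dz":0,"wx":0,"wy":0,"wz":0},{"gripper":0,"dx":0.003,"dy":0.05,"dz":0,"wx":0,"wy":0,"wz":0},{"gripper":0,"dx":0.0038,"dy":0.066,"dz":0,"wx":0,"wy":0,"wz":0},{"gripper":0,"dx":0.0038,"dy":0.066,"dz":0,"wx":0,"wy":0,"wz":0}]' 15
python3 - <<'E'
from fit import *
s=manip.read_state();im=manip.camera("wrist");cv2.imwrite("pics/w4.png",im);w=cam("wrist",s);p=np.load("p.npy");F=frame(p)
print("tcp guide",((np.array(s["eef_pos"])-p[:3])@F).round(1))
try:
  c=red(im);print("button px",c,"guide",((cast(w,c,G(p,[0,0,56])[0],F[:,2])-p[:3])@F).round(1))
except Exception as e:print(e)
w3=cam("wrist",json.load(open("s3.json")));c=red(cv2.imread("pics/w3.png"));print("home px",c,"guide",((cast(w3,c,G(p,[0,0,56])[0],F[:,2])-p[:3])@F).round(1))
E
```

```text
clock: 7.75
eef_pos: [548.4, -226.1, 94.1]
eef_rot: [2.628, -0.006, 1.516]
wrist_force: [-0.3, 0.6, -0.1]
finger_gap: 37.2
finger_force: 0.0
clock: 8.17
eef_pos: [552.9, -158.7, 95.7]
eef_rot: [2.625, -0.004, 1.517]
wrist_force: [0.1, -0.9, 0.3]
finger_gap: 7.7
finger_force: 0.0
tcp guide [-5.9 -4.3 85.9]
button px [280.78267254 246.92559961] guide [[-2.7  0.1 56. ]]
home px [273.47629699 135.15010873] guide [[-0.8  1.  56. ]]
```

```bash
python3 -m inch '[{"gripper":0,"dx":0.0026,"dy":-0.0046,"dz":0.0017,"wx":0,"wy":0,"wz":0},{"gripper":0,"dx":0.0076,"dy":-0.0049,"dz":-0.007,"wx":0,"wy":0,"wz":0},{"gripper":0,"dx":0.0126,"dy":-0.0052,"dz":-0.0156,"wx":0,"wy":0,"wz":0},{"gripper":0,"dx":0.0151,"dy":-0.0053,"dz":-0.02,"wx":0,"wy":0,"wz":0},{"gripper":0,"dx":0.0151,"dy":-0.0053,"dz":-0.02,"wx":0,"wy":0,"wz":0}]' 15
python3 -m inch '[{"gripper":0,"dx":0.0008,"dy":0,"dz":-0.0013,"wx":0,"wy":0,"wz":0},{"gripper":0,"dx":0.0015,"dy":-0.0001,"dz":-0.0026,"wx":0,"wy":0,"wz":0},{"gripper":0,"dx":0.0023,"dy":-0.0001,"dz":-0.0039,"wx":0,"wy":0,"wz":0},{"gripper":0,"dx":0.003,"dy":-0.0002,"dz":-0.0052,"wx":0,"wy":0,"wz":0},{"gripper":0,"dx":0.003,"dy":-0.0002,"dz":-0.0052,"wx":0,"wy":0,"wz":0}]' 15
cat > f.py <<'E'
from fit import *
s=manip.read_state();p=np.load("p.npy");F=frame(p);print("guide force",(F.T@s["wrist_force"]).round(1),"tcp",((np.array(s["eef_pos"])-p[:3])@F).round(1))
E
python3 f.py
```

```text
clock: 8.63
eef_pos: [568.2, -166.7, 74.4]
eef_rot: [2.625, -0.004, 1.514]
wrist_force: [-0.1, -0.2, 0.6]
finger_gap: 0.7
finger_force: 0.0
clock: 9.05
eef_pos: [571.0, -166.6, 71.1]
eef_rot: [2.624, -0.004, 1.515]
wrist_force: [-7.5, 0.5, 6.4]
finger_gap: 0.4
finger_force: 4.5
guide force [-0.1 -3.3  9.2] tcp [ 0.9 -0.5 55.3]
```

```bash
python3 -m inch '[{"gripper":0,"dx":-0.0005,"dy":0,"dz":-0.0016,"wx":0,"wy":0,"wz":0},{"gripper":0,"dx":0.0,"dy":0,"dz":-0.0025,"wx":0,"wy":0,"wz":0},{"gripper":0,"dx":0.0004,"dy":0,"dz":-0.0033,"wx":0,"wy":0,"wz":0},{"gripper":0,"dx":0.0007,"dy":-0.0001,"dz":-0.0041,"wx":0,"wy":0,"wz":0},{"gripper":0,"dx":0.0007,"dy":-0.0001,"dz":-0.0041,"wx":0,"wy":0,"wz":0}]' 15
python3 f.py
```

```text
clock: 9.47
eef_pos: [572.1, -166.8, 70.3]
eef_rot: [2.62, -0.003, 1.516]
wrist_force: [-44.6, 7.7, 54.0]
finger_gap: 0.6
finger_force: 34.2
guide force [ -5.1 -11.9  69.2] tcp [ 1.1  0.  54. ]
```

```bash
python3 -m inch '[{"gripper":0,"dx":-0.003,"dy":0.0002,"dz":0.0052,"wx":0,"wy":0,"wz":0},{"gripper":0,"dx":-0.01,"dy":0.0006,"dz":0.0173,"wx":0,"wy":0,"wz":0},{"gripper":0.4,"dx":-0.02,"dy":0.0011,"dz":0.0346,"wx":0,"wy":0,"wz":0},{"gripper":0.4,"dx":-0.0212,"dy":-0.02,"dz":0.0346,"wx":0,"wy":0,"wz":0},{"gripper":0.4,"dx":-0.0224,"dy":-0.04,"dz":0.0346,"wx":0,"wy":0,"wz":0}]' 15
python3 -m inch '[{"gripper":0.4,"dx":-0.001,"dy":-0.015,"dz":0,"wx":0,"wy":0,"wz":0},{"gripper":0.4,"dx":-0.0013,"dy":-0.023,"dz":0,"wx":0,"wy":0,"wz":0},{"gripper":0.4,"dx":-0.0013,"dy":-0.023,"dz":0,"wx":0,"wy":0,"wz":0},{"gripper":0.4,"dx":-0.0013,"dy":-0.023,"dz":0,"wx":0,"wy":0,"wz":0},{"gripper":0.4,"dx":-0.0013,"dy":-0.023,"dz":0,"wx":0,"wy":0,"wz":0}]' 15
python3 f.py
python3 - <<'E'
from fit import *
s=manip.read_state();im=manip.camera("wrist");cv2.imwrite("pics/w5.png",im);p=np.load("p.npy");F=frame(p)
for n,S,i in(("w3",json.load(open("s3.json")),cv2.imread("pics/w3.png")),("now",s,im)):
    w=cam("wrist",S);c=max(blobs(i,(0,150,80),(8,255,255),8)+blobs(i,(172,150,80),(180,255,255),8),key=cv2.contourArea)
    e=cv2.fitEllipse(c);cc=np.array(e[0]);print(n,e,"camera depth if up",[float((w[1]@X+w[2])[2].round(1)) for X in cast(w,cc,G(p,[0,0,56])[0],F[:,2])])
    dia=np.sqrt(e[1][0]*e[1][1])
    for z in(56,51):
        X=cast(w,cc,G(p,[0,0,z])[0],F[:,2])[0];print(z,((X-p[:3])@F).round(1),"dia mm",(dia*(w[1]@X+w[2])[2]/w[0][0,0]).round(2))
E
```

```text
clock: 9.88
eef_pos: [549.7, -206.8, 102.8]
eef_rot: [2.622, -0.003, 1.516]
wrist_force: [0.1, 0.6, 0.1]
finger_gap: 16.8
finger_force: 0.0
clock: 10.3
eef_pos: [548.2, -228.9, 101.2]
eef_rot: [2.624, -0.004, 1.515]
wrist_force: [-0.4, 0.1, -0.3]
finger_gap: 37.6
finger_force: 0.0
guide force [-0.1 -0.5 -0. ] tcp [64.5 -2.  90.9]
w3 ((273.4825134277344, 135.15870666503906), (57.87387466430664, 59.109439849853516), 19.391956329345703) camera depth if up [158.5]
56 [-0.8  1.  56. ] dia mm 25.08
51 [-0.5  1.  51. ] dia mm 25.86
now ((277.7834167480469, 130.36026000976562), (41.969539642333984, 43.134117126464844), 20.822465896606445) camera depth if up [209.5]
56 [-0.5  0.4 56. ] dia mm 24.12
51 [-0.2  0.4 51. ] dia mm 24.69
```

```bash
python3 -m inch '[{"gripper":0.4,"dx":0.014,"dy":-0.0008,"dz":-0.022,"wx":0,"wy":0,"wz":0},{"gripper":0.4,"dx":0.027,"dy":-0.0015,"dz":-0.0447,"wx":0,"wy":0,"wz":0},{"gripper":0.2,"dx":0.027,"dy":-0.0015,"dz":-0.0447,"wx":0,"wy":0,"wz":0},{"gripper":0,"dx":0.027,"dy":-0.0015,"dz":-0.0447,"wx":0,"wy":0,"wz":0},{"gripper":0,"dx":0.027,"dy":-0.0015,"dz":-0.0447,"wx":0,"wy":0,"wz":0}]' 35
python3 -m inch '[{"gripper":0,"dx":0,"dy":0,"dz":0,"wx":0,"wy":0,"wz":0},{"gripper":0,"dx":0,"dy":0,"dz":0,"wx":0,"wy":0,"wz":0},{"gripper":0,"dx":0,"dy":0,"dz":0,"wx":0,"wy":0,"wz":0},{"gripper":0,"dx":0,"dy":0,"dz":0,"wx":0,"wy":0,"wz":0},{"gripper":0,"dx":0,"dy":0,"dz":0,"wx":0,"wy":0,"wz":0}]' 35
python3 f.py
```

```text
clock: 10.77
eef_pos: [575.2, -230.8, 57.5]
eef_rot: [2.623, -0.003, 1.515]
wrist_force: [0.0, 0.4, 1.0]
finger_gap: 20.8
finger_force: 0.0
clock: 11.18
eef_pos: [575.2, -231.3, 57.9]
eef_rot: [2.622, -0.003, 1.515]
wrist_force: [-8.2, 1.8, 8.7]
finger_gap: 11.6
finger_force: 35.0
guide force [-1.4 -2.9 11.7] tcp [65.3 -0.2 39.8]
```

```bash
python3 -m inch '[{"gripper":0,"dx":-0.002,"dy":-0.0015,"dz":0.0035,"wx":0,"wy":0,"wz":0},{"gripper":0,"dx":-0.008,"dy":-0.0025,"dz":0.014,"wx":0,"wy":0,"wz":0},{"gripper":0,"dx":-0.016,"dy":-0.0025,"dz":0.028,"wx":0,"wy":0,"wz":0},{"gripper":0,"dx":-0.026,"dy":-0.002,"dz":0.045,"wx":0,"wy":0,"wz":0},{"gripper":0,"dx":-0.036,"dy":-0.002,"dz":0.062,"wx":0,"wy":0,"wz":0}]' 35
python3 -m inch '[{"gripper":0,"dx":-0.02,"dy":-0.02,"dz":0.02,"wx":0,"wy":0,"wz":0},{"gripper":0,"dx":-0.045,"dy":-0.04,"dz":0.035,"wx":0.3,"wy":6,"wz":0},{"gripper":0,"dx":-0.07,"dy":-0.06,"dz":0.04,"wx":0.7,"wy":12,"wz":0},{"gripper":0,"dx":-0.095,"dy":-0.08,"dz":0.04,"wx":1,"wy":18,"wz":0.1},{"gripper":0,"dx":-0.12,"dy":-0.1,"dz":0.04,"wx":1.4,"wy":24,"wz":0.2}]' 35
```

```text
clock: 11.6
eef_pos: [538.3, -233.0, 119.1]
eef_rot: [2.625, -0.004, 1.515]
wrist_force: [1.1, 0.0, -1.6]
finger_gap: 11.9
finger_force: 35.0
clock: 12.02
eef_pos: [417.5, -334.6, 160.4]
eef_rot: [3.047, -0.003, 1.515]
wrist_force: [1.2, 0.9, -3.6]
finger_gap: 11.8
finger_force: 35.0
```

```bash
python3 -m inch '[{"gripper":0,"dx":-0.005,"dy":-0.003,"dz":0,"wx":0.3,"wy":5.4,"wz":0.1},{"gripper":0,"dx":-0.0095,"dy":-0.0055,"dz":0,"wx":0.3,"wy":5.4,"wz":0.1},{"gripper":0,"dx":-0.0095,"dy":-0.0055,"dz":0,"wx":0.3,"wy":5.4,"wz":0.1},{"gripper":0,"dx":-0.0095,"dy":-0.0055,"dz":0,"wx":0.3,"wy":5.4,"wz":0.1},{"gripper":0,"dx":-0.0095,"dy":-0.0055,"dz":0,"wx":0.3,"wy":5.4,"wz":0.1}]' 35
python3 - <<'E'
from h import *
import json
s=manip.read_state();im=manip.camera("wrist");cv2.imwrite("pics/w6.png",im)
json.dump({k:np.array(v).tolist() for k,v in s.items()},open("s6.json","w"))
cv2.imwrite("pics/w6c.png",cv2.resize(im[0:280,140:460],None,fx=2.1,fy=2.1,interpolation=cv2.INTER_CUBIC))
E
```

```text
clock: 12.43
eef_pos: [409.7, -338.1, 158.6]
eef_rot: [3.136, -0.005, 1.518]
wrist_force: [0.7, -1.3, -2.6]
finger_gap: 12.2
finger_force: 35.0
```

View pics/w6c.png

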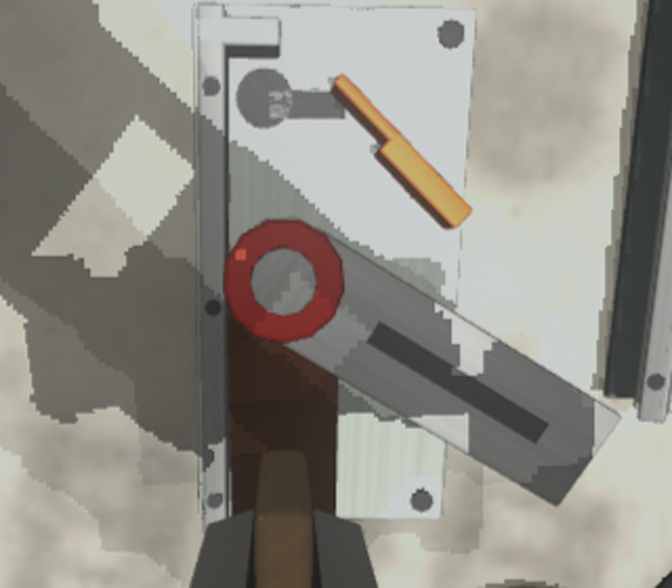

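The crop shows the gauge held above the flat guide: button (285,281), set disc (265,98), rail inner top edge from about (226,60) to (229,510), and the orange fence end at (465,215), with the blade on the correct side of it.

Run:
```python
from fit import *
s=json.load(open("s6.json"));w=cam("wrist",s);c=lambda a:np.array(a)/2.1+[140,0]
im=cv2.imread("pics/w6.png")
r=cast(w,c([[226,60],[229,510]]),[0,0,30]);d=r[1]-r[0];yaw=np.arctan2(d[1],d[0])
o=cast(w,c([265,98]),[0,0,10])[0];x=np.array([np.cos(yaw),np.sin(yaw)]);y=np.array([-x[1],x[0]])
print("rail",r.round(1).tolist(),"yaw",np.degrees(yaw).round(2),"disc",o.round(1),"rail y rel disc",((r[:,:2]-o[:2])@y).round(1))
k=cast(w,c([[473,10],[440,519],[280,55]]),[0,0,8]);k[2]=cast(w,c([280,55]),[0,0,30])[0];print("corners/stop in guide",[(round((q[:2]-o[:2])@x,1),round((q[:2]-o[:2])@y,1)) for q in k])
R=Ro.from_euler("xyz",s["eef_rot"]).as_matrix();print("tool x yaw+180",np.degrees(np.arctan2(-R[1,0],-R[0,0])).round(2),"tool z",R[:,2].round(3))
z=s["eef_pos"][2]-31+43
h=cast(w,red(im),[0,0,z])[0];print("hinge",h.round(1),"in guide",((h[:2]-o[:2])@x).round(1),((h[:2]-o[:2])@y).round(1),"tcp->hinge",np.hypot(*(h[:2]-np.array(s["eef_pos"])[:2])).round(1))
T=np.array(s["eef_pos"])[:2]-o[:2];print("tcp in guide",(T@x).round(1),(T@y).round(1))
f=cast(w,c([[345,78],[468,208]]),[0,0,30]);print("fence",[(round((q[:2]-o[:2])@x,1),round((q[:2]-o[:2])@y,1)) for q in f])
```

```text
rail [[397.9, -200.1, 30.0], [387.0, -373.0, 30.0]] yaw -93.61 disc [ 411.2 -210.3   10. ] rail y rel disc [-13.9 -13.9]
corners/stop in guide [(np.float64(-32.7), np.float64(79.9)), (np.float64(175.1), np.float64(80.0)), (np.float64(-11.3), np.float64(5.7))]
tool x yaw+180 -93.02 tool z [ 0.006  0.005 -1.   ]
hinge [ 410.8 -277.9  170.6] in guide 67.4 3.9 tcp->hinge 60.2
tcp in guide 127.6 6.6
fence [(np.float64(-3.9), np.float64(29.6)), (np.float64(41.2), np.float64(78.0))]
```

```bash
python3 -m inch '[{"gripper":0,"dx":-0.001,"dy":0,"dz":-0.025,"wx":0,"wy":0,"wz":-0.5},{"gripper":0,"dx":-0.002,"dy":0,"dz":-0.05,"wx":0,"wy":0,"wz":-0.5},{"gripper":0,"dx":-0.002,"dy":0,"dz":-0.075,"wx":0,"wy":0,"wz":-0.5},{"gripper":0,"dx":-0.002,"dy":0,"dz":-0.095,"wx":0,"wy":0,"wz":-0.5},{"gripper":0,"dx":-0.002,"dy":0,"dz":-0.108,"wx":0,"wy":0,"wz":-0.5}]' 35
python3 -m inch '[{"gripper":0,"dx":0,"dy":0,"dz":-0.002,"wx":0,"wy":0,"wz":0},{"gripper":0,"dx":0,"dy":0,"dz":-0.004,"wx":0,"wy":0,"wz":0},{"gripper":0,"dx":0,"dy":0,"dz":-0.006,"wx":0,"wy":0,"wz":0},{"gripper":0,"dx":0,"dy":0,"dz":-0.008,"wx":0,"wy":0,"wz":0},{"gripper":0,"dx":0,"dy":0,"dz":-0.008,"wx":0,"wy":0,"wz":0}]' 35
```

```text
clock: 12.9
eef_pos: [407.2, -337.7, 48.7]
eef_rot: [3.138, -0.006, 1.509]
wrist_force: [-0.5, 0.4, -3.0]
finger_gap: 11.5
finger_force: 35.0
clock: 13.32
eef_pos: [408.0, -338.8, 43.1]
eef_rot: [3.137, -0.004, 1.509]
wrist_force: [-0.2, -0.1, -2.8]
finger_gap: 11.9
finger_force: 35.0
```

```bash
python3 -m inch '[{"gripper":0,"dx":0,"dy":0,"dz":-0.001,"wx":0,"wy":0,"wz":0},{"gripper":0,"dx":0,"dy":0,"dz":-0.002,"wx":0,"wy":0,"wz":0},{"gripper":0,"dx":0,"dy":0,"dz":-0.003,"wx":0,"wy":0,"wz":0},{"gripper":0,"dx":0,"dy":0,"dz":-0.003,"wx":0,"wy":0,"wz":0},{"gripper":0,"dx":0,"dy":0,"dz":-0.003,"wx":0,"wy":0,"wz":0}]' 35
```

```text
clock: 13.73
eef_pos: [407.8, -338.7, 39.7]
eef_rot: [3.138, -0.005, 1.509]
wrist_force: [0.4, 0.6, -3.5]
finger_gap: 11.8
finger_force: 35.0
```

```bash
python3 -m inch '[{"gripper":0,"dx":0,"dy":0,"dz":-0.001,"wx":0,"wy":0,"wz":0},{"gripper":0,"dx":0,"dy":0,"dz":-0.0015,"wx":0,"wy":0,"wz":0},{"gripper":0,"dx":0,"dy":0,"dz":-0.002,"wx":0,"wy":0,"wz":0},{"gripper":0,"dx":0,"dy":0,"dz":-0.002,"wx":0,"wy":0,"wz":0},{"gripper":0,"dx":0,"dy":0,"dz":-0.002,"wx":0,"wy":0,"wz":0}]' 35
```

```text
clock: 14.15
eef_pos: [407.7, -338.6, 37.6]
eef_rot: [3.138, -0.005, 1.509]
wrist_force: [0.0, -0.1, -2.3]
finger_gap: 11.6
finger_force: 35.0
```

```bash
python3 -m inch '[{"gripper":0,"dx":0,"dy":0,"dz":-0.0005,"wx":0,"wy":0,"wz":0},{"gripper":0,"dx":0,"dy":0,"dz":-0.001,"wx":0,"wy":0,"wz":0},{"gripper":0,"dx":0,"dy":0,"dz":-0.0015,"wx":0,"wy":0,"wz":0},{"gripper":0,"dx":0,"dy":0,"dz":-0.0015,"wx":0,"wy":0,"wz":0},{"gripper":0,"dx":0,"dy":0,"dz":-0.0015,"wx":0,"wy":0,"wz":0}]' 35
```

```text
clock: 14.57
eef_pos: [407.9, -338.8, 36.5]
eef_rot: [3.137, -0.005, 1.509]
wrist_force: [-0.7, -0.8, 3.7]
finger_gap: 12.1
finger_force: 35.0
```

```bash
python3 -m inch '[{"gripper":0,"dx":-0.001,"dy":0,"dz":0,"wx":0,"wy":0,"wz":0},{"gripper":0,"dx":-0.002,"dy":0.0001,"dz":0,"wx":0,"wy":0,"wz":0},{"gripper":0,"dx":-0.003,"dy":0.0002,"dz":0,"wx":0,"wy":0,"wz":0},{"gripper":0,"dx":-0.004,"dy":0.0002,"dz":0,"wx":0,"wy":0,"wz":0},{"gripper":0,"dx":-0.004,"dy":0.0002,"dz":0,"wx":0,"wy":0,"wz":0}]' 35
python3 -m inch '[{"gripper":0,"dx":-0.0004,"dy":0,"dz":0,"wx":0,"wy":0,"wz":0},{"gripper":0,"dx":-0.0008,"dy":0,"dz":0,"wx":0,"wy":0,"wz":0},{"gripper":0,"dx":-0.0012,"dy":0.0001,"dz":0,"wx":0,"wy":0,"wz":0},{"gripper":0,"dx":-0.0012,"dy":0.0001,"dz":0,"wx":0,"wy":0,"wz":0},{"gripper":0,"dx":-0.0012,"dy":0.0001,"dz":0,"wx":0,"wy":0,"wz":0}]' 35; python3 -c "
from cell import manip;print(manip.read_state()['moment'])"
```

```text
clock: 14.98
eef_pos: [404.0, -338.6, 36.5]
eef_rot: [3.137, -0.005, 1.509]
wrist_force: [2.9, -0.4, 4.2]
finger_gap: 12.0
finger_force: 35.0
clock: 15.4
eef_pos: [402.9, -338.6, 36.5]
eef_rot: [3.137, -0.004, 1.509]
wrist_force: [4.0, -0.5, 5.4]
finger_gap: 11.6
finger_force: 35.0
[ 0.13894305 -0.84972798 -0.23333252]
```

```bash
python3 -m inch '[{"gripper":0,"dx":-0.0004,"dy":0,"dz":0,"wx":0,"wy":0,"wz":0},{"gripper":0,"dx":-0.0008,"dy":0,"dz":0,"wx":0,"wy":0,"wz":0},{"gripper":0,"dx":-0.0012,"dy":0.0001,"dz":0,"wx":0,"wy":0,"wz":0},{"gripper":0,"dx":-0.0012,"dy":0.0001,"dz":0,"wx":0,"wy":0,"wz":0},{"gripper":0,"dx":-0.0012,"dy":0.0001,"dz":0,"wx":0,"wy":0,"wz":0}]' 35; python3 -c "
from cell import manip;print(manip.read_state()['moment'])"
```

```text
clock: 15.82
eef_pos: [401.7, -338.5, 36.5]
eef_rot: [3.137, -0.004, 1.509]
wrist_force: [4.9, -1.5, 5.9]
finger_gap: 11.8
finger_force: 35.0
[ 0.14753061 -0.8968247  -0.26238057]
```

```bash
python3 -m inch '[{"gripper":0,"dx":-0.0005,"dy":0,"dz":0,"wx":0,"wy":0,"wz":0},{"gripper":0,"dx":-0.001,"dy":0,"dz":0,"wx":0,"wy":0,"wz":0},{"gripper":0,"dx":-0.0015,"dy":0.0001,"dz":0,"wx":0,"wy":0,"wz":0},{"gripper":0,"dx":-0.0015,"dy":0.0001,"dz":0,"wx":0,"wy":0,"wz":0},{"gripper":0,"dx":-0.0015,"dy":0.0001,"dz":0,"wx":0,"wy":0,"wz":0}]' 35; python3 -c "
from cell import manip;print(manip.read_state()['moment'])"
```

```text
clock: 16.23
eef_pos: [400.8, -338.5, 36.5]
eef_rot: [3.135, -0.004, 1.509]
wrist_force: [9.6, -0.9, 2.3]
finger_gap: 11.7
finger_force: 35.0
[ 0.15574997 -1.98719563 -0.25958853]
```

```bash
python3 -m inch '[{"gripper":0,"dx":0.0006,"dy":0.01,"dz":0,"wx":0,"wy":0,"wz":0},{"gripper":0,"dx":0.0013,"dy":0.02,"dz":0,"wx":0,"wy":0,"wz":0},{"gripper":0,"dx":0.0019,"dy":0.03,"dz":0,"wx":0,"wy":0,"wz":0},{"gripper":0,"dx":0.0025,"dy":0.04,"dz":0,"wx":0,"wy":0,"wz":0},{"gripper":0,"dx":0.0031,"dy":0.05,"dz":0,"wx":0,"wy":0,"wz":0}]' 35
python3 -m inch '[{"gripper":0,"dx":0.0001,"dy":0.002,"dz":0,"wx":0,"wy":0,"wz":0},{"gripper":0,"dx":0.0003,"dy":0.004,"dz":0,"wx":0,"wy":0,"wz":0},{"gripper":0,"dx":0.0004,"dy":0.006,"dz":0,"wx":0,"wy":0,"wz":0},{"gripper":0,"dx":0.0005,"dy":0.008,"dz":0,"wx":0,"wy":0,"wz":0},{"gripper":0,"dx":0.0005,"dy":0.008,"dz":0,"wx":0,"wy":0,"wz":0}]' 35
```

```text
clock: 16.65
eef_pos: [404.2, -289.5, 37.0]
eef_rot: [3.134, -0.001, 1.509]
wrist_force: [7.8, -11.4, 1.8]
finger_gap: 12.1
finger_force: 35.0
clock: 17.07
eef_pos: [404.7, -281.5, 37.0]
eef_rot: [3.134, -0.002, 1.509]
wrist_force: [9.1, -6.3, 2.9]
finger_gap: 11.7
finger_force: 35.0
```

```bash
python3 -m inch '[{"gripper":0,"dx":0.0001,"dy":0.001,"dz":0,"wx":0,"wy":0,"wz":0},{"gripper":0,"dx":0.0001,"dy":0.002,"dz":0,"wx":0,"wy":0,"wz":0},{"gripper":0,"dx":0.0002,"dy":0.003,"dz":0,"wx":0,"wy":0,"wz":0},{"gripper":0,"dx":0.0002,"dy":0.003,"dz":0,"wx":0,"wy":0,"wz":0},{"gripper":0,"dx":0.0002,"dy":0.003,"dz":0,"wx":0,"wy":0,"wz":0}]' 35
python3 -m inch '[{"gripper":0,"dx":0,"dy":0.0005,"dz":0,"wx":0,"wy":0,"wz":0},{"gripper":0,"dx":0.0001,"dy":0.001,"dz":0,"wx":0,"wy":0,"wz":0},{"gripper":0,"dx":0.0001,"dy":0.0015,"dz":0,"wx":0,"wy":0,"wz":0},{"gripper":0,"dx":0.0001,"dy":0.002,"dz":0,"wx":0,"wy":0,"wz":0},{"gripper":0,"dx":0.0001,"dy":0.002,"dz":0,"wx":0,"wy":0,"wz":0}]' 35
```

```text
clock: 17.48
eef_pos: [404.9, -278.7, 37.0]
eef_rot: [3.134, -0.002, 1.509]
wrist_force: [8.0, -9.0, 2.4]
finger_gap: 11.7
finger_force: 35.0
clock: 17.9
eef_pos: [405.0, -276.9, 37.0]
eef_rot: [3.134, -0.001, 1.509]
wrist_force: [8.5, -8.4, 0.9]
finger_gap: 11.9
finger_force: 35.0
```

```bash
python3 -m inch '[{"gripper":0,"dx":0,"dy":0.0005,"dz":0,"wx":0,"wy":0,"wz":0},{"gripper":0,"dx":0.0001,"dy":0.001,"dz":0,"wx":0,"wy":0,"wz":0},{"gripper":0,"dx":0.0001,"dy":0.0015,"dz":0,"wx":0,"wy":0,"wz":0},{"gripper":0,"dx":0.0001,"dy":0.002,"dz":0,"wx":0,"wy":0,"wz":0},{"gripper":0,"dx":0.0001,"dy":0.002,"dz":0,"wx":0,"wy":0,"wz":0}]' 35
python3 -m inch '[{"gripper":0,"dx":0,"dy":0.0005,"dz":0,"wx":0,"wy":0,"wz":0},{"gripper":0,"dx":0.0001,"dy":0.001,"dz":0,"wx":0,"wy":0,"wz":0},{"gripper":0,"dx":0.0001,"dy":0.0015,"dz":0,"wx":0,"wy":0,"wz":0},{"gripper":0,"dx":0.0001,"dy":0.0015,"dz":0,"wx":0,"wy":0,"wz":0},{"gripper":0,"dx":0.0001,"dy":0.0015,"dz":0,"wx":0,"wy":0,"wz":0}]' 35
```

```text
clock: 18.32
eef_pos: [405.1, -274.9, 37.0]
eef_rot: [3.134, -0.001, 1.509]
wrist_force: [7.6, -9.8, 1.7]
finger_gap: 11.6
finger_force: 35.0
clock: 18.73
eef_pos: [405.2, -274.3, 37.2]
eef_rot: [3.133, 0.001, 1.509]
wrist_force: [4.8, -16.1, 1.7]
finger_gap: 12.1
finger_force: 35.0
```

```bash
python3 -m inch '[{"gripper":0,"dx":-0.0005,"dy":0.0005,"dz":0,"wx":0,"wy":0,"wz":0},{"gripper":0,"dx":-0.0008,"dy":0.001,"dz":0,"wx":0,"wy":0,"wz":0},{"gripper":0,"dx":-0.0008,"dy":0.001,"dz":0,"wx":0,"wy":0,"wz":0},{"gripper":0,"dx":-0.0008,"dy":0.001,"dz":0,"wx":0,"wy":0,"wz":0},{"gripper":0,"dx":-0.0008,"dy":0.001,"dz":0,"wx":0,"wy":0,"wz":0}]' 35
python3 - <<'E'
from h import *
import json
s=manip.read_state();im=manip.camera("wrist");cv2.imwrite("pics/w7.png",im)
json.dump({k:np.array(v).tolist() for k,v in s.items()},open("s7.json","w"))
cv2.imwrite("pics/w7c.png",cv2.resize(im[0:260,160:440],None,fx=2.3,fy=2.3,interpolation=cv2.INTER_CUBIC))
E
```

```text
clock: 19.15
eef_pos: [405.1, -274.1, 37.5]
eef_rot: [3.131, 0.002, 1.509]
wrist_force: [9.4, -20.7, -1.7]
finger_gap: 11.9
finger_force: 35.0
```

View pics/w7c.png

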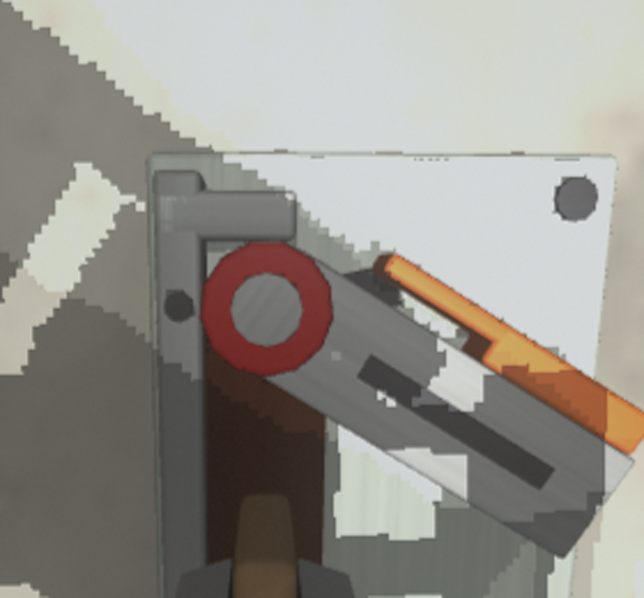

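The crop shows the hinge against the stop (265,242), the leg along the rail, and the orange fence swung flush on the blade. I press down lightly, release and retreat.

```bash
python3 -m inch '[{"gripper":0,"dx":0,"dy":-0.0005,"dz":-0.0007,"wx":0,"wy":0,"wz":0},{"gripper":0,"dx":0,"dy":-0.001,"dz":-0.0014,"wx":0,"wy":0,"wz":0},{"gripper":0,"dx":0,"dy":-0.001,"dz":-0.0014,"wx":0,"wy":0,"wz":0},{"gripper":0,"dx":0,"dy":-0.001,"dz":-0.0014,"wx":0,"wy":0,"wz":0},{"gripper":0,"dx":0,"dy":-0.001,"dz":-0.0014,"wx":0,"wy":0,"wz":0}]' 35
python3 -m inch '[{"gripper":0.3,"dx":0,"dy":0,"dz":0,"wx":0,"wy":0,"wz":0},{"gripper":0.3,"dx":0,"dy":0,"dz":0,"wx":0,"wy":0,"wz":0},{"gripper":0.3,"dx":0,"dy":0,"dz":0,"wx":0,"wy":0,"wz":0},{"gripper":0.3,"dx":0,"dy":0,"dz":0,"wx":0,"wy":0,"wz":0},{"gripper":0.3,"dx":0,"dy":0,"dz":0,"wx":0,"wy":0,"wz":0}]' 35
python3 -m inch '[{"gripper":0.3,"dx":0,"dy":0,"dz":0.015,"wx":0,"wy":0,"wz":0},{"gripper":0.3,"dx":0,"dy":0,"dz":0.035,"wx":0,"wy":0,"wz":0},{"gripper":0.3,"dx":0,"dy":0,"dz":0.06,"wx":0,"wy":0,"wz":0},{"gripper":0.3,"dx":0,"dy":0,"dz":0.09,"wx":0,"wy":0,"wz":0},{"gripper":0.3,"dx":0,"dy":0,"dz":0.12,"wx":0,"wy":0,"wz":0}]' 35
```

```text
clock: 19.62
eef_pos: [405.2, -274.6, 36.7]
eef_rot: [3.131, 0.001, 1.509]
wrist_force: [6.8, -15.0, 10.1]
finger_gap: 12.0
finger_force: 35.0
clock: 20.03
eef_pos: [402.8, -271.3, 34.4]
eef_rot: [3.139, -0.006, 1.509]
wrist_force: [-0.7, -0.2, -0.3]
finger_gap: 28.6
finger_force: 0.0
clock: 20.45
eef_pos: [402.7, -271.3, 155.6]
eef_rot: [3.139, -0.006, 1.509]
wrist_force: [0.3, -0.1, -0.1]
finger_gap: 28.4
finger_force: 0.0
```

Run:
```python
from fit import *
s=manip.read_state();im=manip.camera("wrist");cv2.imwrite("pics/w8.png",im);w=cam("wrist",s)
json.dump({k:np.array(v).tolist() for k,v in s.items()},open("s8.json","w"))
o=np.array([411.2,-210.3]);yaw=np.radians(-93.61);x=np.array([np.cos(yaw),np.sin(yaw)]);y=np.array([-x[1],x[0]])
w7=cam("wrist",json.load(open("s7.json")))
for c,i in((w7,cv2.imread("pics/w7.png")),(w,im)):
    h=cast(c,red(i),[0,0,51])[0][:2]-o;print("hinge in set guide",(h@x).round(1),(h@y).round(1))
print(proj(w,[411,-210,30]))
u=proj(w,[425,-245,30])[0].astype(int);a=max(0,u[1]-125);b=max(0,u[0]-150)
print(a,b);cv2.imwrite("pics/w8c.png",cv2.resize(im[a:a+230,b:b+300],None,fx=2.6,fy=2.6,interpolation=cv2.INTER_CUBIC))
```

```text
hinge in set guide 2.7 -3.1
hinge in set guide 6.2 -0.8
[[278.7324829  129.82042363]]
46 147
```

View pics/w8c.png

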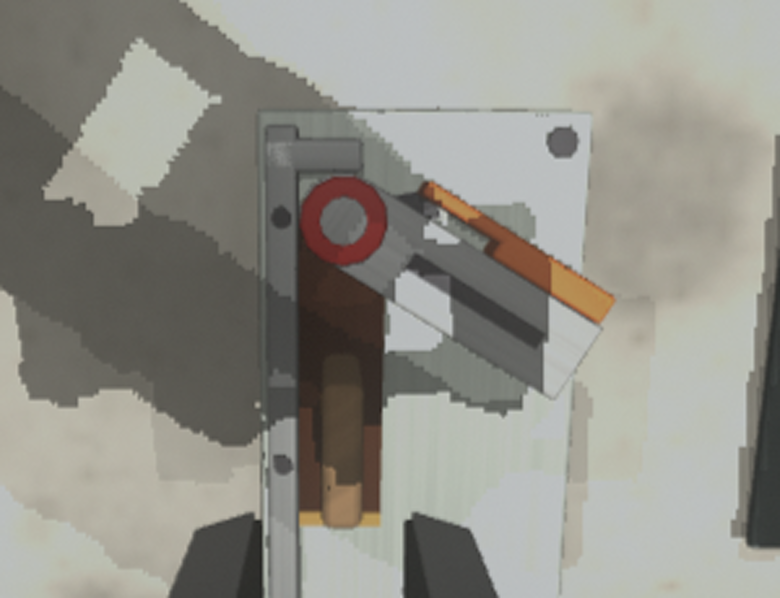

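The crop shows the gauge lying free, the ring at (344,220), stop edge at about row 172, and the orange bar flush along the blade. I check the hinge-to-stop and hinge-to-rail distances within this one image.

Run:
```python
from fit import *
yaw=np.radians(-93.61);x=np.array([np.cos(yaw),np.sin(yaw)]);y=np.array([-x[1],x[0]])
def go(n,a,b,f,stop,rail,z=51):
    s=json.load(open(f"s{n}.json"));w=cam("wrist",s);im=cv2.imread(f"pics/w{n}.png")
    h=cast(w,red(im),[0,0,z])[0];c=lambda p:np.array(p)/f+[b,a]
    S=cast(w,c(stop),[0,0,30])[0];Rr=cast(w,c(rail),[0,0,30])[0]
    print(n,"hinge-stop",((h-S)[:2]@x).round(1),"hinge-rail",((h-Rr)[:2]@y).round(1))
go(7,0,160,2.3,[250,241],[204,400]);go(8,46,147,2.6,[330,172],[299,300])
# gradient profile along columns across the gap in image 8
im=cv2.cvtColor(cv2.imread("pics/w8.png"),cv2.COLOR_BGR2GRAY)
print("rows 100..122 col 272-276",im[100:122,270:276].mean(1).round().tolist())
print("cols 255..270 rows 155-160",im[155:160,252:272].mean(0).round().tolist())
```

```text
7 hinge-stop 16.8 hinge-rail 11.2
8 hinge-stop 20.3 hinge-rail 13.1
rows 100..122 col 272-276 [105.0, 112.0, 110.0, 109.0, 108.0, 108.0, 106.0, 104.0, 102.0, 100.0, 94.0, 77.0, 80.0, 96.0, 89.0, 76.0, 68.0, 68.0, 69.0, 69.0, 68.0, 68.0]
cols 255..270 rows 155-160 [83.0, 85.0, 95.0, 97.0, 97.0, 97.0, 97.0, 100.0, 84.0, 53.0, 44.0, 44.0, 44.0, 45.0, 44.0, 44.0, 45.0, 49.0, 50.0, 50.0]
```

Run:
```python
from fit import *
yaw=np.radians(-93.61);x=np.array([np.cos(yaw),np.sin(yaw)]);y=np.array([-x[1],x[0]])
def go(n,a,b,f,ring,stop,rail,z=51):
    s=json.load(open(f"s{n}.json"));w=cam("wrist",s);im=cv2.imread(f"pics/w{n}.png");hsv=cv2.cvtColor(im,cv2.COLOR_BGR2HSV)
    m=cv2.inRange(hsv,(0,120,30),(8,255,255))|cv2.inRange(hsv,(170,120,30),(180,255,255))
    m[int(a+(ring[1]+90)/f):]=0
    k=max(cv2.findContours(m,0,1)[0],key=cv2.contourArea);e=cv2.fitEllipse(cv2.convexHull(k))
    c=lambda p:np.array(p)/f+[b,a]
    h=cast(w,np.array(e[0]),[0,0,z])[0];S=cast(w,c(stop),[0,0,30])[0];Rr=cast(w,c(rail),[0,0,30])[0]
    print(n,"ring",np.round(e[0],1),np.round(e[1],1),"eye",c(ring).round(1),"hinge-stop",((h-S)[:2]@x).round(1),"hinge-rail",((h-Rr)[:2]@y).round(1),"dia mm",(e[1][0]*(w[1]@h+w[2])[2]/369.5).round(1), "h",h.round(1))
go(7,0,160,2.3,[267,309],[250,241],[204,400]);go(8,46,147,2.6,[344,221],[330,172],[299,300])
```

```text
7 ring [275.3 134. ] [56.6 58. ] eye [276.1 134.3] hinge-stop 12.7 hinge-rail 13.2 dia mm 24.9 h [ 410.2 -208.9   51. ]
8 ring [278.5 130.5] [32.9 33.3] eye [279.3 131. ] hinge-stop 13.5 hinge-rail 13.2 dia mm 24.8 h [ 410.6 -209.7   51. ]
```

```bash
python3 -c "
from cell import manip;print(manip.sign_off())"
```

```text
the job is handed in; nothing more can be done
None
```

The gauge was locked in the sloping guide's corner and now lies home in the flat guide's corner with the orange fence swung flush on its blade; the job was handed in at about 20 s, with the lock and the home fit confirmed only from camera measurements and contact forces.

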